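# Close the filament dryer and start it

## Robot

A 7-joint arm with a two-finger parallel gripper is mounted at the origin on a cart in front of the work surface, level with it; the furniture and walls round the work are solid. World frame = base frame: x ahead of the robot, y to its left, z up, the work surface at z = 0. Lengths are in m, angles in rad, forces in N, time in s.
With the tool pointing down it reaches from about 0.4 to 0.85 m from the base axis. Payload 10.4 kg.
Tool frame: the origin (TCP) lies midway between the tips of the shut fingers; the grasp point (between the pads) lies 19 mm behind it; z points along the fingers, y is the line along which they close (so a half turn about z gives the same grasp; the last joint's range is limited). The gripper opens to 87 mm and grips with 3 to 60 N. Pads are 19 mm wide; open, the fingers measure 117 mm over their backs; the gripper's body (75 mm by 190 mm) begins 51 mm behind the grasp point.
Start: joints at [-1.361, 0.332, -0.065, 1.46, 0.022, 1.35, -0.088], TCP at [0.144, 0.608, 0.223] pointing down, gripper open.
Joint ranges: [-2.6, 2.6], [-0.5, 2.12], [-1.47, 1.34], [0.16, 2.42], [-1.27, 4.41], [0.06, 2.06], [-2.6, 2.6]. Speed limits (rad/s): [2.22, 2.22, 2.79, 2.79, 3.14, 3.14, 3.14].

## Interface

Orientations are given as a unit quaternion [x, y, z, w].
In Python, from bench import r gives the robot as it stands.
- The arm moves only by the tool arm_command, never from a script. Its arguments are lists of equal length, an entry for each row: "xyz": the shift along the world's x, y, z in m, a list of three; "rot": the turn, a rotation vector about the world's x, y, z in rad, a list of three. In form: {"xyz": [[tx, ty, tz], ...], "rot": [[ax, ay, az], ...]}. A call has 1 to 20 rows; each row is the pose to reach, as a shift and turn from the pose commanded when the call began; what a row does not reach only later rows make up. A row lasts 1/12 s, in which the tool goes at most 41.7 mm and 7.16 degrees, less where a joint would pass 70% of its speed; a pose out of reach is approached as far as the arm can. A call with a gripper value outside its range is refused whole. "grip" is the opening, from 0 (shut) to 1 (fully open), set as the call begins (left out, the last holds). The fingers move at their own pace and stop on an object; "squeeze" is the grip in N (left out, the last holds). Time passes only in rows, so rows that repeat a pose let the fingers close. It gives the time, the measured TCP pose, the force, the opening and the grip force at its end, in the units of the state.
- r.read_state(): the state, without advancing time (a new reading comes with each control period).
- r.camera(name): name is "side" or "top"; returns the picture (400x640x3 uint8, red, green, blue); there is no depth.
- r.camera_model(name): a dict with "fx", "fy", "cx", "cy" (pixels), "T" (4x4, takes a point from camera to world coordinates). Camera axes: x right, y up, looking along -z (the intrinsics and any distortion apply to the point x, -y, -z); pixel columns grow to the right and rows downward; lengths in m; the calibration is good to about 2 mm. A picture is of the moment at which its call begins. camera_model takes no time and is no camera call.
- r.close_job(): hands the job in; it is judged then, once.
Trained networks look in the newest picture that a camera, given by its name, has taken for a name from the list of things; names that differ only in an ending like _2 or _b are one class to them, and where a whole thing is asked for, a point or a joint stands for the part that bears it (a point fixed in the world has none). Each returns a list of dicts, best first, with "conf" (0 to 1); they miss things now and then, are a little off and sometimes report something else, mostly with a low value. They report only what shows in the picture. A call takes as long as a camera call.
- r.look_for(label, camera): "at" ([x, y, z] in m, in the coordinates of the camera as it stood for that picture, good to about 4 mm: the middle of the surface that is visible of it).
- r.spot_point(label, camera): "at" ([x, y, z] in m, in the coordinates of the camera as it stood for that picture, good to about 4 mm: a listed point, or the origin of a listed thing).
The state is a dict: "time": time; "joint_positions": joint angles; "joint_vel": joint speeds; "joint_torque": joint torques, N m; "ee_pos": TCP position; "eef_rot": TCP orientation; "ft_force": force on the tool from outside, world axes, zero at the start; "torque": the same for the moment, N m; "width": finger opening in m; "grip_force": force on a finger pad.
Only numpy, scipy, OpenCV 4.12 (cv2) and the standard library are available. Lean on these libraries where they do the work, as an engineer would, in place of code of your own. Each camera call takes 0.05 s, during which the arm holds its last target. There are 200 camera calls.

## Task

Close the filament dryer and start it: the lid is on but stands a little high, because neither of its rim notches is over the locating pin. Using only pushes and presses of the fingertips, push a lug of the lid round until either notch is at the pin, press the lid down until it is fully home, and only then press the green start button down and let it spring back. Lift nothing, not even the lid, leave the things standing about where they are, and finish clear of the dryer.

Things in the scene. Friction and masses are not known exactly. Their poses are not given: they have to be found in the camera images.
- dryer: Compact round filament dryer, white, fixed to the board. Origin: centre of its underside, on the lid's axis; z up; its -x side is the front with a flat control panel (78 mm wide, top 37 mm high, reaching 143 mm in front of the axis). The round drum is 154 mm across and its rim is 60 mm high. A black spool lies inside, under the lid's window.
- pin_top (a point): Top of the dryer's upright steel locating pin: 8 mm thick, round-ended, 67 mm high, 80 mm from the dryer's axis at its front right, standing on an orange ear that sticks out of the drum to 97 mm from the axis (ear top 55 mm high). The pin is fixed to the dryer and stays still.
- lid: The dryer's lid: a loose black disc, 0.25 kg, 164 mm across, 8 mm thick, with a clear solid window 92 mm across and two rim notches at the two ends of one diameter. Origin: centre of its underside; +x points to notch a, -x to notch b. A collar under it (138 mm across, 10 mm deep) sits in the drum with 1 to 2 mm of play. At the start both notches are over 25 degrees from the pin.
- lid_top (a point): Centre of the lid's upper face (the window, may be pressed): 76 mm above the board at first, 68 mm when fully home with its underside on the drum's rim. A tight rubber seal holds it up: about 4 to 7 N of push takes it down those 8 mm and it stays down. With no notch over the pin, the pin stops it or it cocks on the pin.
- notch_a (a point): Middle of notch a, at the level of the lid's underside, 80 mm from the axis. Each notch is a slot 13 mm wide, open to the rim and cut 10 mm in (to 72 mm from the axis), right through the lid, with a small orange mark at its inner end.
- notch_b (a point): Middle of notch b, across the lid from notch a, the same as notch a.
- lug_a (a point): Top of the orange finger lug on the lid just inside notch a: an upright rib 10 mm thick across, 28 mm long along the radius (43 to 71 mm from the axis), standing 16 mm above the lid's upper face. The point is the middle of its top. Pushing its flat side with 1 to 2 N turns the lid, either way without stops; it stays where it is left.
- lug_b (a point): Top of the other finger lug, just inside notch b, the same as lug a.
- start_top (a point): Middle of the top of the dryer's round green start button, 20 mm across, on the left of the control panel beside the dark display. It is pressed straight down and springs back.
- start (a joint): How far the start button is pressed, m: 0 = up, 0.004 = fully down, which takes about 4 N.
- spare_spool: Bystander, loose: a second sample spool of pink filament lying flat, 92 mm across, 30 mm high. Origin: centre of its underside. Leave it where it is.
- nozzle_tin: Bystander, loose: a round grey metal tin, 43 mm across, 21 mm high. Origin: centre of its underside. Leave it where it is.
- paint_pot_0: Bystander, loose: a white paint pot with a red band, 36 mm across, 42 mm high. Origin: centre of its underside. Leave it where it is.
- flush_cutters: Bystander, loose: red-handled cutters lying flat, 135x55x12 mm. Origin: centre of its underside. Leave it where it is.
- super_glue: Bystander, loose: a small glue bottle, white with a red band, standing, 30 mm across, 92 mm high. Origin: centre of its underside. Leave it where it is.
- aa_cell: Bystander, loose: a green and copper battery cell lying down, 14 mm thick, 50 mm long. Origin: centre of its underside. Leave it where it is.
- tweezers: Bystander, loose: steel tweezers lying flat, 124 mm long, 7 mm thick. Origin: centre of its underside. Leave it where it is.

How it is judged:
By the outcome, as a careful person would: the job done as asked, in the order asked, and still so for the second after the job is handed in, with the robot touching nothing.
It also fails if it takes over 58 s, if anything falls off the work surface, if the arm or the gripper's body presses on something with over 40 N, if the wrist force passes 120 N, or if a joint passes its speed limit or range.

## Working session

There is one attempt and no reset: what is moved stays moved. The work goes in short steps, Python scripts to look and compute and a tool call to move; the robot and the scene stay as the last step left them, time stands still between calls to the robot, and variables do not carry over. Pictures are saved under pics/ and viewed, at most 10 in all, crops included, and the job is handed in when it is done.

Besides the shell and the picture viewer there is one more tool, called after "Emit:" in YAML: its name, and indented under it one key for each argument. arm_command: Moves the arm, as the interface text tells. Its arguments: {"type":"object","properties":{"xyz":{"type":"array"},"rot":{"type":"array"},"grip":{"type":"number"},"squeeze":{"type":"number"}},"required":["xyz","rot"]}

```bash
mkdir -p pics
cat > h.py <<'E'
from bench import r
import numpy as np, cv2
def W(cam,p):
    T=np.array(r.camera_model(cam)["T"]); return (T@np.r_[p,1])[:3]
def pts(cam,labels,f='spot_point',n=2):
    for l in labels:
        for d in getattr(r,f)(l,cam)[:n]: print(cam,l,round(d["conf"],2),W(cam,d["at"]).round(4))
def pix(cam,P):
    m=r.camera_model(cam);q=np.linalg.inv(np.array(m["T"]))@np.r_[P,1]
    return m["cx"]+m["fx"]*q[0]/-q[2], m["cy"]+m["fy"]*-q[1]/-q[2]
def back(cam,u,v,z):
    m=r.camera_model(cam);T=np.array(m["T"]);d=T[:3,:3]@np.array([(u-m["cx"])/m["fx"],-(v-m["cy"])/m["fy"],-1]);o=T[:3,3]
    return o+d*(z-o[2])/d[2]
def snap(cam,name):
    im=r.camera(cam);cv2.imwrite('pics/'+name,im[:,:,::-1]);return im
E
python3 - <<'E'
from h import *
for c in("top","side"):
    snap(c,c+'0.png'); m=r.camera_model(c); print({k:(np.round(v,3).tolist()) for k,v in m.items()})
    pts(c,["dryer","pin_top","lid_top","notch_a","lug_a","start_top"])
    pts(c,["spare_spool","nozzle_tin","paint_pot_0","super_glue"],n=1)
s=r.read_state();print(s["time"],s["ee_pos"],s["eef_rot"],s["ft_force"],s["width"])
E
```

```text
{'fx': 493.162, 'fy': 493.162, 'cx': 319.416, 'cy': 199.721, 'T': [[-0.009, 0.997, -0.075, 0.428], [-1.0, -0.009, 0.001, 0.089], [-0.0, 0.075, 0.997, 1.254], [0.0, 0.0, 0.0, 1.0]]}
top dryer 0.51 [0.4339 0.0589 0.0554]
top lid_top 0.86 [0.5483 0.0637 0.0761]
top lid_top 0.3 [0.5894 0.0172 0.0891]
top notch_a 0.95 [ 0.5985 -0.0024  0.0682]
top notch_a 0.75 [0.5049 0.128  0.0675]
top lug_a 0.67 [0.5864 0.0168 0.0939]
top start_top 0.57 [0.4334 0.0616 0.0568]
top spare_spool 0.56 [0.525  0.2187 0.0007]
top nozzle_tin 0.82 [ 0.5477 -0.0894  0.001 ]
top super_glue 0.55 [ 0.4702  0.3448 -0.003 ]
{'fx': 409.25, 'fy': 409.25, 'cx': 320.631, 'cy': 194.821, 'T': [[0.841, 0.252, -0.478, 0.105], [-0.54, 0.408, -0.736, -0.588], [0.01, 0.877, 0.48, 0.509], [0.0, 0.0, 0.0, 1.0]]}
side dryer 0.75 [ 0.5533  0.0658 -0.0018]
side pin_top 0.81 [5.045e-01 1.000e-04 6.790e-02]
side pin_top 0.43 [ 0.5512  0.0639 -0.0009]
side lid_top 0.62 [0.5542 0.0587 0.0782]
side notch_a 0.74 [ 0.6043 -0.0042  0.0707]
side notch_a 0.66 [0.5028 0.1217 0.0693]
side lug_a 0.83 [0.5904 0.017  0.0921]
side lug_a 0.82 [0.5124 0.1062 0.0897]
side start_top 0.49 [0.4314 0.0608 0.0557]
side start_top 0.44 [0.5154 0.1106 0.0881]
side spare_spool 0.91 [ 0.5264  0.2191 -0.0063]
side nozzle_tin 0.71 [ 0.5414 -0.0961  0.0012]
side paint_pot_0 0.93 [ 0.6562 -0.0771  0.0008]
side super_glue 0.79 [ 0.4718  0.3481 -0.0035]
1.1 [0.14414109 0.60816242 0.22254911] [ 1.16121396e-01  9.93235028e-01  2.29068745e-05 -1.33401858e-05] [-0.39048358  0.17801942  0.11019823] 0.08666226317572359
```

View pics/top0.png

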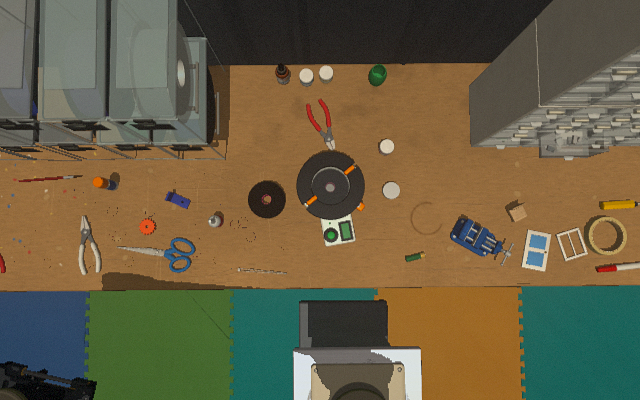

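View pics/side0.png

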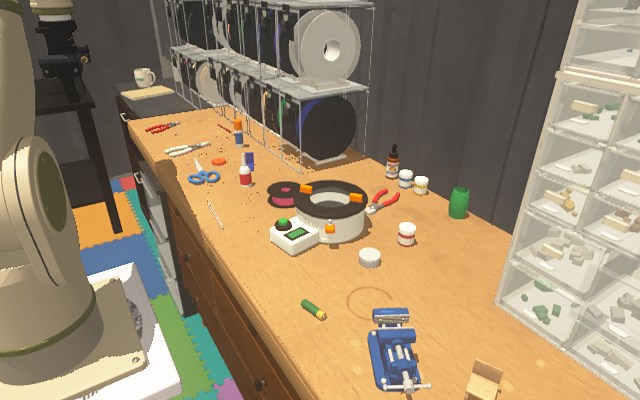

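The top view shows the dryer lid centred near px (331,185), with lugs at (350,170) and (310,200), the ear and pin at (361,206) and the start button at (331,235). The side view agrees, with the pin at (330,228) and the lugs at (306,188) and (356,198). The axis is near (0.5515, 0.062), the pin at about -127° and the notches at about -52° and 128°. I'll push lug b (128°) clockwise by about 75°.

Emit:
arm_command:
  xyz:
    - [0.349,-0.52,0]
    - [0.349,-0.52,0]
    - [0.349,-0.52,0]
    - [0.349,-0.52,0]
    - [0.349,-0.52,0]
    - [0.349,-0.52,0]
    - [0.349,-0.52,0]
    - [0.349,-0.52,0]
    - [0.349,-0.52,0]
    - [0.349,-0.52,0]
    - [0.349,-0.52,0]
    - [0.349,-0.52,0]
    - [0.349,-0.52,0]
    - [0.349,-0.52,0]
    - [0.349,-0.52,-0.05]
    - [0.349,-0.52,-0.1]
    - [0.349,-0.52,-0.1]
    - [0.349,-0.52,-0.1]
    - [0.349,-0.52,-0.1]
    - [0.349,-0.52,-0.1]
  rot:
    - [0,0,-0.1]
    - [0,0,-0.2]
    - [0,0,-0.3]
    - [0,0,-0.4]
    - [0,0,-0.5]
    - [0,0,-0.6]
    - [0,0,-0.675]
    - [0,0,-0.675]
    - [0,0,-0.675]
    - [0,0,-0.675]
    - [0,0,-0.675]
    - [0,0,-0.675]
    - [0,0,-0.675]
    - [0,0,-0.675]
    - [0,0,-0.675]
    - [0,0,-0.675]
    - [0,0,-0.675]
    - [0,0,-0.675]
    - [0,0,-0.675]
    - [0,0,-0.675]
  grip: 0

```text
time: 2.77
ee_pos: [0.4939, 0.0891, 0.1244]
eef_rot: [0.438, 0.899, 0.001, 0.001]
ft_force: [0.1, -0.2, 1.1]
width: 0.0004
grip_force: 0.0
```

Run:
```python
from h import *
im=snap("side",'s1.png'); cv2.imwrite('pics/s1c.png',cv2.resize(im[120:300,210:450,::-1],None,fx=3,fy=3,interpolation=2))
pts("side",["pin_top","lid_top","notch_a","lug_a","start_top"])
```

```text
side pin_top 0.74 [ 0.5049 -0.0023  0.0665]
side pin_top 0.27 [0.3462 0.235  0.0023]
side lid_top 0.86 [0.5525 0.0588 0.078 ]
side lid_top 0.56 [0.5122 0.1047 0.0911]
side notch_a 0.77 [ 0.6053 -0.0037  0.0684]
side notch_a 0.6 [ 0.6535 -0.0748 -0.0023]
side lug_a 0.82 [0.5876 0.0193 0.0881]
side lug_a 0.82 [0.5163 0.1045 0.0905]
side start_top 0.55 [0.4346 0.0605 0.0538]
```

View pics/s1c.png

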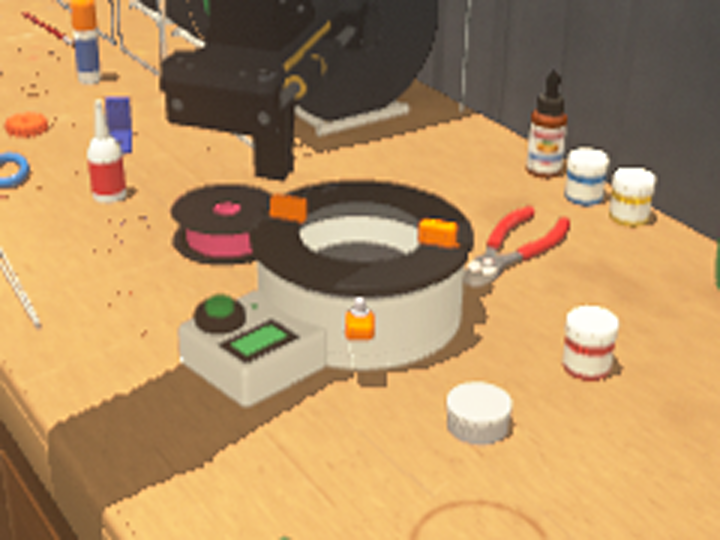

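Emit:
arm_command:
  xyz:
    - [0,0,-0.02]
    - [0,0,-0.0395]
    - [0,0,-0.0395]
    - [0,0,-0.0395]
  rot:
    - [0,0,0]
    - [0,0,0]
    - [0,0,0]
    - [0,0,0]

```text
time: 3.4
ee_pos: [0.4927, 0.088, 0.083]
eef_rot: [0.438, 0.899, -0.001, -0.0]
ft_force: [0.4, -0.3, 0.5]
width: 0.0004
grip_force: 0.0
```

Run:
```python
import numpy as np
C=np.array([.552,.0615]);P=np.array([.493,.088])
for f in range(128,48,-4):
    a=np.radians(f);print(f,(C+.057*np.array([np.cos(a),np.sin(a)])+.020*np.array([-np.sin(a),np.cos(a)])-P).round(4),round(np.radians(f-128),3))
```

```text
128 [0.0081 0.0061] 0.0
124 [0.0105 0.0096] -0.07
120 [0.0132 0.0129] -0.14
116 [0.016 0.016] -0.209
112 [0.0191 0.0189] -0.279
108 [0.0224 0.0215] -0.349
104 [0.0258 0.024 ] -0.419
100 [0.0294 0.0262] -0.489
96 [0.0332 0.0281] -0.559
92 [0.037  0.0298] -0.628
88 [0.041  0.0312] -0.698
84 [0.0451 0.0323] -0.768
80 [0.0492 0.0331] -0.838
76 [0.0534 0.0336] -0.908
72 [0.0576 0.0339] -0.977
68 [0.0618 0.0338] -1.047
64 [0.066  0.0335] -1.117
60 [0.0702 0.0329] -1.187
56 [0.0743 0.0319] -1.257
52 [0.0783 0.0307] -1.326
```

Emit:
arm_command:
  xyz:
    - [0.004,0.003,0]
    - [0.008,0.006,0]
    - [0.0105,0.0096,0]
    - [0.0132,0.0129,0]
    - [0.016,0.016,0]
    - [0.019,0.019,0]
    - [0.0224,0.0215,0]
    - [0.0258,0.024,0]
    - [0.0294,0.0262,0]
    - [0.033,0.028,0]
    - [0.037,0.03,0]
    - [0.041,0.031,0]
    - [0.045,0.0323,0]
    - [0.049,0.033,0]
    - [0.0534,0.0336,0]
    - [0.0576,0.034,0]
    - [0.0576,0.034,0]
    - [0.0576,0.034,0]
  rot:
    - [0,0,0]
    - [0,0,0]
    - [0,0,-0.07]
    - [0,0,-0.14]
    - [0,0,-0.209]
    - [0,0,-0.279]
    - [0,0,-0.349]
    - [0,0,-0.419]
    - [0,0,-0.489]
    - [0,0,-0.559]
    - [0,0,-0.628]
    - [0,0,-0.698]
    - [0,0,-0.768]
    - [0,0,-0.838]
    - [0,0,-0.908]
    - [0,0,-0.977]
    - [0,0,-0.977]
    - [0,0,-0.977]

```text
time: 4.9
ee_pos: [0.5514, 0.1227, 0.0837]
eef_rot: [0.808, 0.589, 0.0, 0.0]
ft_force: [0.2, -0.5, 0.2]
width: 0.0002
grip_force: 0.0
```

Run:
```python
from h import *
im=snap("side",'s2.png'); cv2.imwrite('pics/s2c.png',cv2.resize(im[150:260,260:400,::-1],None,fx=5,fy=5,interpolation=2))
pts("side",["pin_top","lid_top","notch_a","lug_a"])
print(r.read_state()["ft_force"])
```

```text
side pin_top 0.74 [5.047e-01 4.000e-04 6.660e-02]
side lid_top 0.58 [0.5578 0.0599 0.079 ]
side notch_a 0.85 [ 0.5357 -0.0171  0.0687]
side notch_a 0.74 [0.5718 0.1376 0.0684]
side lug_a 0.67 [0.5638 0.1194 0.0887]
side lug_a 0.66 [0.54   0.0063 0.0921]
[-0.22150136  1.1349264   0.7571447 ]
```

View pics/s2c.png

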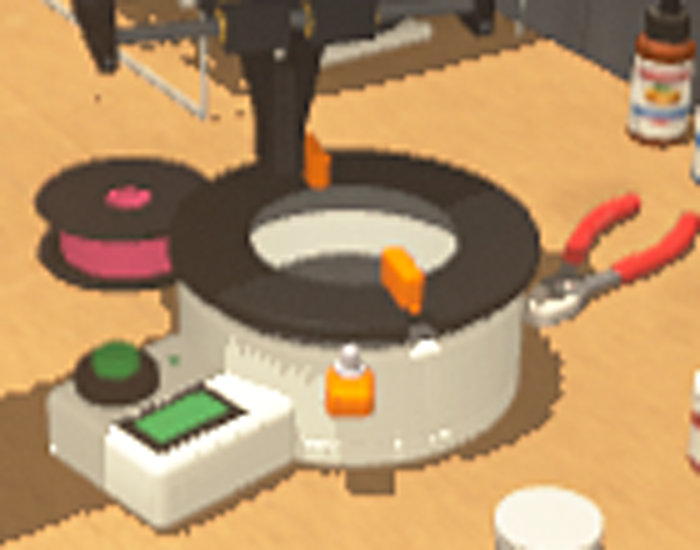

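Notch a (crop px (425,340)) is now at about -102°, and the pin is at (348,360). About 25° remains, so I'll go about 22° and check.

Emit:
arm_command:
  xyz:
    - [0.002,0,0]
    - [0.004,0,0]
    - [0.0063,0,0]
    - [0.0084,-0.0004,0]
    - [0.0105,-0.0007,0]
    - [0.0126,-0.001,0]
    - [0.0147,-0.0015,0]
    - [0.0167,-0.002,0]
    - [0.0187,-0.0026,0]
    - [0.0207,-0.0032,0]
    - [0.0227,-0.0039,0]
    - [0.0227,-0.0039,0]
    - [0.0227,-0.0039,0]
  rot:
    - [0,0,-0.035]
    - [0,0,-0.07]
    - [0,0,-0.105]
    - [0,0,-0.14]
    - [0,0,-0.175]
    - [0,0,-0.21]
    - [0,0,-0.245]
    - [0,0,-0.28]
    - [0,0,-0.315]
    - [0,0,-0.35]
    - [0,0,-0.385]
    - [0,0,-0.385]
    - [0,0,-0.385]

```text
time: 6.23
ee_pos: [0.5734, 0.1182, 0.0831]
eef_rot: [0.906, 0.423, 0.0, 0.0]
ft_force: [-0.4, 0.1, 0.4]
width: 0.0001
grip_force: 0.0
```

```bash
cat > m.py <<'E'
from h import *
import sys
def ang(p,q): d=p-q; return np.degrees(np.arctan2(d[1],d[0]))
acc={}
for i in range(4):
    im=r.camera("side")
    for l in("pin_top","notch_a","lug_a","lid_top"):
        for d in r.spot_point(l,"side")[:2]:
            if d["conf"]>.4:
                w=W("side",d["at"]); k=l+("" if l[1]=="i" and l[0] in"pl" else "_near" if w[1]<.06 else "_far"); acc.setdefault(k,[]).append(w)
M={k:np.median(v,0) for k,v in acc.items()}
for k,v in M.items(): print(k,len(acc[k]),v.round(4))
for l in("notch_a","lug_a"):
    try: print(l,"axis angle",ang(M[l+"_near"],M[l+"_far"]).round(2))
    except KeyError: pass
c=np.array([.552,.0615,0]);print("pin ang",ang(M["pin_top"],c)) if "pin_top" in M else 0
cv2.imwrite('pics/'+sys.argv[1],cv2.resize(im[165:255,270:390,::-1],None,fx=6,fy=6,interpolation=2))
E
python3 m.py s3c.png
```

```text
pin_top 4 [ 0.5044 -0.003   0.0665]
notch_a_near 4 [ 0.5086 -0.0048  0.068 ]
notch_a_far 4 [0.5987 0.1265 0.0692]
lug_a_near 4 [0.5205 0.0134 0.0906]
lug_a_far 4 [0.5827 0.1097 0.089 ]
lid_top 4 [0.5329 0.0605 0.0726]
notch_a axis angle -124.46
lug_a axis angle -122.84
pin ang -126.41833874446202
```

View pics/s3c.png

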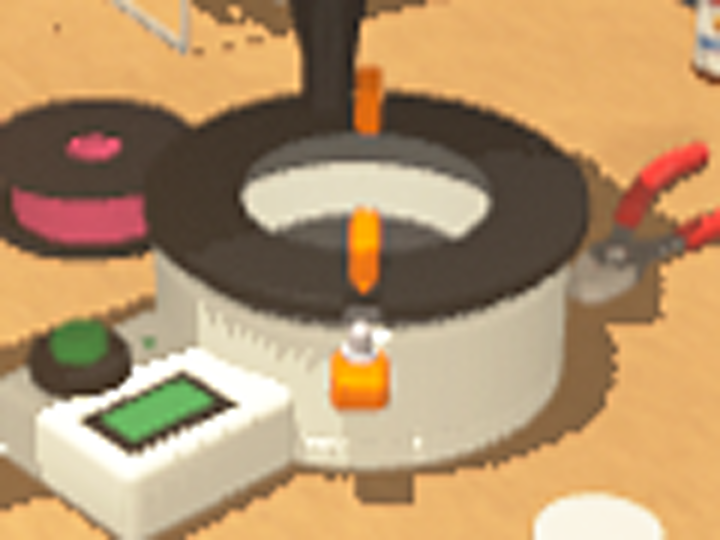

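The pin is at crop px 360 and the notch at about 365, so roughly 2.3° is left.

Emit:
arm_command:
  xyz:
    - [0.001,-0.0004,0]
    - [0.0023,-0.0008,0]
    - [0.0023,-0.0008,0]
    - [0.0023,-0.0008,0]
  rot:
    - [0,0,-0.02]
    - [0,0,-0.04]
    - [0,0,-0.04]
    - [0,0,-0.04]

```text
time: 7.57
ee_pos: [0.5759, 0.1174, 0.0831]
eef_rot: [0.915, 0.404, 0.0, 0.0]
ft_force: [-0.4, -0.0, -0.3]
width: 0.0001
grip_force: 0.1
```

```bash
python3 m.py s4c.png
```

```text
pin_top 5 [ 0.5056 -0.0043  0.0655]
notch_a_far 4 [0.6003 0.1224 0.0695]
notch_a_near 4 [ 0.5056 -0.0047  0.0697]
lug_a_far 4 [0.5857 0.1074 0.0904]
lug_a_near 4 [0.519  0.015  0.0912]
lid_top 7 [0.5577 0.0585 0.0758]
notch_a axis angle -126.67
lug_a axis angle -125.82
pin ang -125.23376197686363
```

View pics/s4c.png

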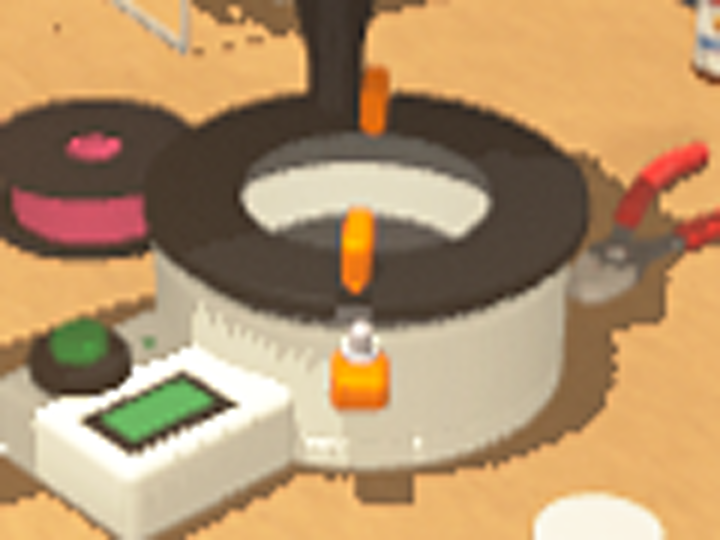

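Run:
```python
from h import *
im=r.camera("side"); hsv=cv2.cvtColor(im,cv2.COLOR_RGB2HSV)
m=cv2.inRange(hsv,(8,170,120),(22,255,255)); m[:165]=0;m[255:]=0;m[:,:270]=0;m[:,390:]=0
n,L,S,Ct=cv2.connectedComponentsWithStats(m)
for s,c in zip(S[1:],Ct[1:]):
    if s[4]>8: print(s.tolist(),c.round(2))
C=np.array([.552,.0615])
P=lambda r_,a,z: np.round(pix("side",np.r_[C+r_*np.array([np.cos(np.radians(a)),np.sin(np.radians(a))]),z]),2)
print("axis top",P(0,0,.076))
for a in(-122,-124,-126,-128,-130): print(a,"lugA",P(.057,a,.084),"lugB",P(.057,a+180,.084),"ear",P(.090,a,.05),"pin",P(.08,a,.064))
# lid ellipse extremes (dark) rows
for a in (-20,160,-35,145): print(a,P(.082,a,.076))
```

```text
[330, 176, 5, 11, 49] [331.92 181.04]
[327, 200, 5, 14, 62] [329.03 206.34]
[325, 224, 10, 9, 74] [329.55 228.49]
axis top [330.33 195.85]
-122 lugA [331.32 205.76] lugB [329.58 180.92] ear [331.52 228.38] pin [331.5  219.92]
-124 lugA [330.36 205.75] lugB [330.44 180.93] ear [329.98 228.36] pin [330.13 219.9 ]
-126 lugA [329.39 205.72] lugB [331.31 180.95] ear [328.43 228.31] pin [328.76 219.86]
-128 lugA [328.43 205.68] lugB [332.17 180.99] ear [326.89 228.24] pin [327.4  219.79]
-130 lugA [327.47 205.62] lugB [333.03 181.04] ear [325.36 228.13] pin [326.03 219.7 ]
-20 [365.93 192.27]
160 [293.42 199.57]
-35 [367.76 196.89]
145 [293.1  194.82]
```

The lug and ear pixel columns put the lid at -127.1° and the pin at about -124.8°, so it overshot by about 2°. I'll step over the lug and nudge it back from the other side.

Emit:
arm_command:
  xyz:
    - [-0.004,0.003,0]
    - [-0.004,0.003,0.03]
    - [0.01,-0.01,0.03]
    - [0.03,-0.025,0.03]
    - [0.03,-0.025,0.03]
    - [0.03,-0.025,0.015]
    - [0.03,-0.025,0]
    - [0.03,-0.025,0]
    - [0.027,-0.0225,0]
    - [0.024,-0.02,0]
    - [0.0225,-0.0188,0]
    - [0.0211,-0.0176,0]
    - [0.0211,-0.0176,0]
    - [0.0211,-0.0176,0]
  rot:
    - [0,0,0]
    - [0,0,0]
    - [0,0,0.06]
    - [0,0,0.127]
    - [0,0,0.127]
    - [0,0,0.127]
    - [0,0,0.127]
    - [0,0,0.127]
    - [0,0,0.127]
    - [0,0,0.127]
    - [0,0,0.127]
    - [0,0,0.127]
    - [0,0,0.127]
    - [0,0,0.127]

```text
time: 9.78
ee_pos: [0.5969, 0.1002, 0.0835]
eef_rot: [0.887, 0.461, 0.0, -0.0]
ft_force: [-0.0, -0.4, -0.8]
width: 0.0006
grip_force: 0.0
```

```bash
cat > o.py <<'E'
from h import *
im=r.camera("side"); hsv=cv2.cvtColor(im,cv2.COLOR_RGB2HSV); cv2.imwrite('pics/last.png',cv2.resize(im[165:255,270:390,::-1],None,fx=6,fy=6,interpolation=2))
m=cv2.inRange(hsv,(8,170,120),(22,255,255)); m[:165]=0;m[255:]=0;m[:,:270]=0;m[:,390:]=0
n,L,S,Ct=cv2.connectedComponentsWithStats(m)
K=[(s,c) for s,c in zip(S[1:],Ct[1:]) if s[4]>8]
for s,c in K: print(s.tolist(),c.round(2))
if len(K)==3: d=K[0][1][0]-K[1][1][0]; print("lid angle",-126-(d-1.92)/.905,"pin~-124.8")
E
python3 o.py
```

```text
[329, 176, 5, 11, 49] [330.84 180.92]
[327, 200, 6, 14, 62] [329.26 206.31]
[325, 224, 10, 9, 76] [329.5  228.47]
lid angle -125.62283997541272 pin~-124.8
```

Emit:
arm_command:
  xyz:
    - [-0.0008,0.0006,0]
    - [-0.0008,0.0006,0]
    - [-0.0008,0.0006,0]
  rot:
    - [0,0,0]
    - [0,0,0]
    - [0,0,0]

```text
time: 10.08
ee_pos: [0.5961, 0.1004, 0.0831]
eef_rot: [0.887, 0.461, 0.0, 0.0]
ft_force: [0.5, 0.6, 0.3]
width: 0.0007
grip_force: 0.1
```

```bash
python3 o.py; cp pics/last.png pics/s5.png
```

```text
[329, 176, 5, 11, 44] [330.59 181.02]
[327, 200, 6, 14, 62] [329.34 206.29]
[325, 224, 10, 9, 75] [329.52 228.48]
lid angle -125.26209879943617 pin~-124.8
```

View pics/s5.png

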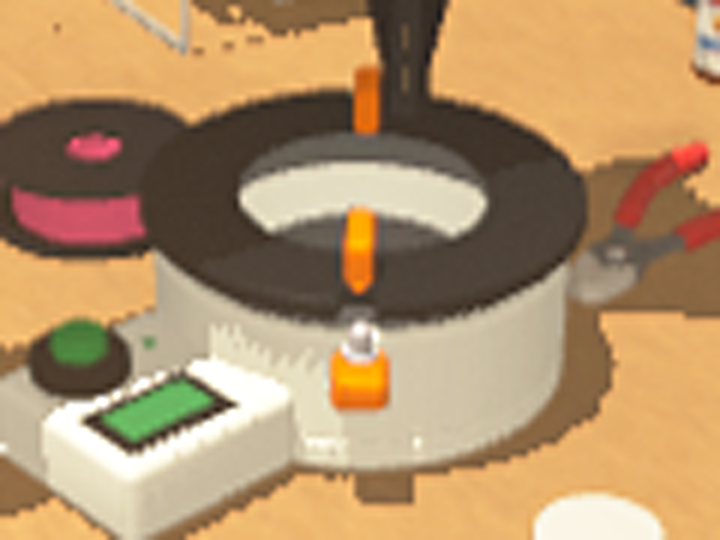

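The notch is at crop px about 357 and the pin at 361, about 1 mm apart, which is within the clearance. Next I'll press at the lid's centre.

Emit:
arm_command:
  xyz:
    - [0.006,-0.005,0]
    - [0.006,-0.005,0.03]
    - [-0.02,-0.02,0.03]
    - [-0.044,-0.039,0.03]
    - [-0.044,-0.039,0.03]
    - [-0.044,-0.039,0.01]
    - [-0.044,-0.039,-0.004]
    - [-0.044,-0.039,-0.007]
    - [-0.044,-0.039,-0.009]
    - [-0.044,-0.039,-0.011]
    - [-0.044,-0.039,-0.013]
    - [-0.044,-0.039,-0.015]
    - [-0.044,-0.039,-0.0155]
    - [-0.044,-0.039,-0.0155]
  rot:
    - [0,0,0]
    - [0,0,0]
    - [0,0,0]
    - [0,0,0]
    - [0,0,0]
    - [0,0,0]
    - [0,0,0]
    - [0,0,0]
    - [0,0,0]
    - [0,0,0]
    - [0,0,0]
    - [0,0,0]
    - [0,0,0]
    - [0,0,0]

```text
time: 11.3
ee_pos: [0.5524, 0.0611, 0.0685]
eef_rot: [0.887, 0.461, 0.0, 0.0]
ft_force: [-4.5, -2.3, 6.6]
width: 0.0002
grip_force: 3.9
```

```bash
python3 o.py; cp pics/last.png pics/s6.png
```

```text
[327, 203, 6, 14, 60] [329.57 209.42]
[325, 224, 10, 9, 75] [329.53 228.48]
```

View pics/s6.png

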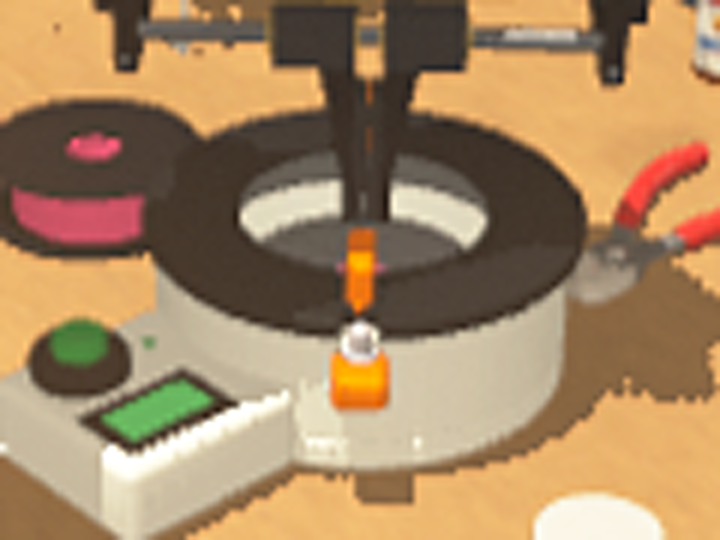

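The lid came down and the pin shows in the notch. I'll press a little deeper to be sure it's fully home.

Emit:
arm_command:
  xyz:
    - [0,0,-0.0015]
    - [0,0,-0.003]
    - [0,0,-0.004]
    - [0,0,-0.004]
  rot:
    - [0,0,0]
    - [0,0,0]
    - [0,0,0]
    - [0,0,0]

```text
time: 11.68
ee_pos: [0.5525, 0.0611, 0.0682]
eef_rot: [0.888, 0.461, 0.0, -0.002]
ft_force: [-27.5, -2.2, 58.4]
width: 0.0005
grip_force: 28.9
```

It hit a hard stop at z = 0.068, so it's home. Next I'll release, lift and move above the button at about (0.4325, 0.061, 0.055).

Emit:
arm_command:
  xyz:
    - [0,0,0.005]
    - [0,0,0.035]
    - [0,0,0.066]
    - [-0.04,0,0.066]
    - [-0.08,0,0.066]
    - [-0.1195,0,0.066]
    - [-0.1195,0,0.066]
    - [-0.1195,0,0.066]
  rot:
    - [0,0,0]
    - [0,0,0]
    - [0,0,0]
    - [0,0,0]
    - [0,0,0]
    - [0,0,0]
    - [0,0,0]
    - [0,0,0]

```text
time: 12.35
ee_pos: [0.4315, 0.0623, 0.1305]
eef_rot: [0.887, 0.462, 0.002, -0.002]
ft_force: [1.0, 0.9, 0.4]
width: 0.0007
grip_force: 0.0
```

```bash
python3 - <<'E'
from h import *
im=snap("side",'s7.png')
pts("side",["lid_top","lug_a","notch_a","pin_top","start_top"]);pts("side",["start_top"],'look_for')
hsv=cv2.cvtColor(im,cv2.COLOR_RGB2HSV);m=cv2.inRange(hsv,(50,120,40),(75,255,200));m[:,:270]=0;m[:,297:]=0;m[:210]=0;m[240:]=0
ys,xs=np.nonzero(m);print("green",xs.min(),xs.max(),ys.min(),ys.max(),xs.mean(),ys.mean());print(back("side",xs.mean(),ys.mean(),.055),pix("side",[.4325,.061,.055]))
cv2.imwrite('pics/s7c.png',cv2.resize(im[150:255,260:400,::-1],None,fx=5,fy=5,interpolation=2))
E
python3 o.py
```

```text
side lid_top 0.96 [0.5557 0.0603 0.0675]
side lug_a 0.63 [0.5207 0.0161 0.0809]
side lug_a 0.58 [0.5831 0.1085 0.0814]
side notch_a 0.71 [ 0.5108 -0.0037  0.0612]
side notch_a 0.71 [0.5983 0.1248 0.0623]
side pin_top 0.57 [ 0.5056 -0.0037  0.0647]
side start_top 0.42 [0.4333 0.0571 0.0545]
side start_top 0.32 [0.4757 0.0114 0.0367]
green 279 296 219 237 287.6666666666667 227.632183908046
[0.42642134 0.02784202 0.055     ] (np.float64(282.5719092590406), np.float64(219.33901882995758))
[329, 179, 5, 11, 48] [330.81 183.73]
[328, 203, 4, 14, 53] [329.53 209.38]
[325, 224, 10, 9, 69] [329.68 228.61]
lid angle -125.29745647868236 pin~-124.8
```

View pics/s7c.png

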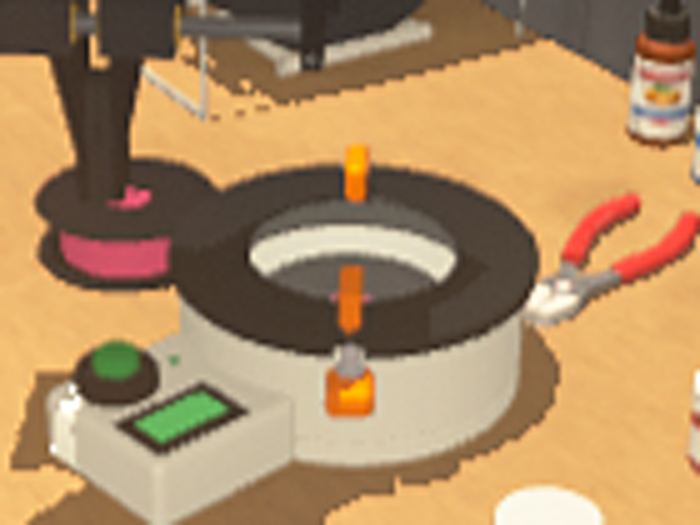

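The lid is home, at z of about 0.0675 with the pin through the notch. The green button is at crop px (117,355), which matches my estimate, so I'll descend to it.

Emit:
arm_command:
  xyz:
    - [0,0,-0.03]
    - [0,0,-0.06]
    - [0,0,-0.07]
    - [0,0,-0.074]
    - [0,0,-0.076]
    - [0,0,-0.077]
    - [0,0,-0.077]
  rot:
    - [0,0,0]
    - [0,0,0]
    - [0,0,0]
    - [0,0,0]
    - [0,0,0]
    - [0,0,0]
    - [0,0,0]

```text
time: 13.33
ee_pos: [0.4333, 0.0616, 0.0535]
eef_rot: [0.887, 0.461, 0.001, 0.0]
ft_force: [-0.9, -1.5, 1.5]
width: 0.0007
grip_force: 0.8
```

Emit:
arm_command:
  xyz:
    - [0,0,-0.001]
    - [0,0,-0.002]
    - [0,0,-0.003]
    - [0,0,-0.003]
    - [0,0,-0.003]
  rot:
    - [0,0,0]
    - [0,0,0]
    - [0,0,0]
    - [0,0,0]
    - [0,0,0]

```text
time: 13.75
ee_pos: [0.4335, 0.0616, 0.0503]
eef_rot: [0.887, 0.461, 0.001, 0.0]
ft_force: [-1.0, -0.4, 9.4]
width: 0.0004
grip_force: 4.6
```

Emit:
arm_command:
  xyz:
    - [0,0,-0.001]
    - [0,0,-0.001]
    - [0,0,-0.001]
  rot:
    - [0,0,0]
    - [0,0,0]
    - [0,0,0]

```text
time: 14.0
ee_pos: [0.4335, 0.0617, 0.05]
eef_rot: [0.887, 0.461, 0.001, -0.0]
ft_force: [-6.8, -3.1, 25.3]
width: 0.0005
grip_force: 12.2
```

Emit:
arm_command:
  xyz:
    - [0,0,0.01]
    - [0,0,0.04]
    - [0,0,0.08]
    - [0,0,0.12]
    - [0,0.04,0.15]
    - [0,0.08,0.15]
    - [0,0.12,0.15]
    - [0,0.16,0.15]
    - [0,0.2,0.15]
    - [0,0.24,0.15]
    - [0,0.28,0.15]
    - [0,0.28,0.15]
    - [0,0.28,0.15]
    - [0,0.28,0.15]
  rot:
    - [0,0,0]
    - [0,0,0]
    - [0,0,0]
    - [0,0,0]
    - [0,0,0]
    - [0,0,0]
    - [0,0,0]
    - [0,0,0]
    - [0,0,0]
    - [0,0,0]
    - [0,0,0]
    - [0,0,0]
    - [0,0,0]
    - [0,0,0]

```text
time: 15.17
ee_pos: [0.4327, 0.3409, 0.1984]
eef_rot: [0.887, 0.461, -0.0, 0.0]
ft_force: [0.2, -0.3, -0.3]
width: 0.0005
grip_force: 0.0
```

```bash
python3 - <<'E'
from h import *
im=snap("side",'s8.png')
pts("side",["lid_top","start_top","lug_a","notch_a","nozzle_tin","spare_spool"]);print(r.read_state()["ft_force"])
cv2.imwrite('pics/s8c.png',cv2.resize(im[130:270,220:420,::-1],None,fx=4,fy=4,interpolation=2))
E
python3 o.py
```

```text
side lid_top 0.73 [0.5565 0.0603 0.0725]
side start_top 0.6 [0.434  0.0585 0.0533]
side start_top 0.37 [ 0.5223  0.2212 -0.0051]
side lug_a 0.87 [0.5834 0.1105 0.0848]
side lug_a 0.64 [0.5228 0.0144 0.0839]
side notch_a 0.98 [ 0.5089 -0.003   0.0581]
side notch_a 0.84 [0.5987 0.124  0.064 ]
side nozzle_tin 0.87 [ 5.443e-01 -9.710e-02  5.000e-04]
side spare_spool 0.7 [ 0.523   0.2197 -0.005 ]
[0.25213339 0.5071137  0.30321721]
[329, 179, 5, 11, 48] [330.81 183.73]
[328, 203, 5, 14, 59] [329.71 208.98]
[325, 224, 10, 9, 74] [329.55 228.49]
lid angle -125.09462496488433 pin~-124.8
```

View pics/s8c.png

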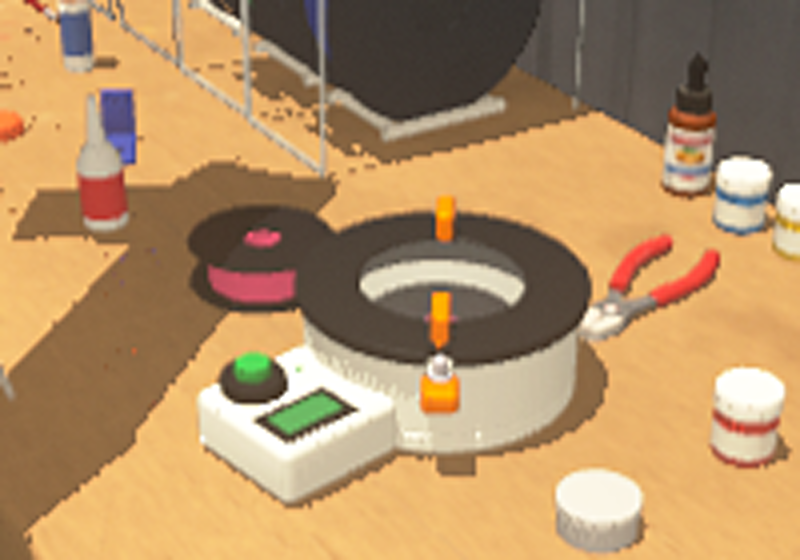

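Run:
```python
from h import *
def edge(im,c):  # lid lower edge: going up from white drum to dark lid, subpixel
    g=im[:,c].astype(float).mean(-1)
    for y in range(228,190,-1):
        if g[y]>=100>g[y-1]: return y-1+(100-g[y-1])/(g[y]-g[y-1])
    return np.nan
for n in("side0","s1","s2","s7","s8"):
    im=cv2.imread(f'pics/{n}.png'); print(n,[round(edge(im,c),2) for c in(306,310,314,318,342,346,350,354)])
for z in(.076,.060): pass
a=pix("side",[.52,-.01,.068]);b=pix("side",[.52,-.01,.060]);print("expected 8mm:",b[1]-a[1])
```

```text
side0 [np.float64(213.42), np.float64(215.04), np.float64(216.46), np.float64(217.39), np.float64(217.67), np.float64(216.92), np.float64(215.94), np.float64(214.15)]
s1 [np.float64(213.45), np.float64(215.08), np.float64(216.47), np.float64(217.43), np.float64(217.66), np.float64(216.89), np.float64(215.91), np.float64(214.11)]
s2 [np.float64(213.25), np.float64(215.19), np.float64(216.51), np.float64(217.32), np.float64(214.99), np.float64(215.92), np.float64(216.07), np.float64(214.16)]
s7 [np.float64(216.24), np.float64(217.56), np.float64(218.88), np.float64(219.55), np.float64(220.41), np.float64(219.42), np.float64(218.42), np.float64(217.05)]
s8 [np.float64(216.18), np.float64(217.5), np.float64(218.81), np.float64(219.51), np.float64(220.39), np.float64(219.4), np.float64(218.43), np.float64(217.04)]
expected 8mm: 3.320933369935375
```

The lid sits flat with the pin at (440,368) showing through its notch. The green button is back up at (253,365), the bystanders haven't moved and the arm is clear.

```bash
python3 -c "
from bench import r
print(r.close_job())"
```

```text
the job is handed in; nothing more can be done
None
```

The dryer is closed and started: notch a is on the pin, the lid was pressed to a hard stop at 68 mm, and only then was the start button pressed fully and released; the arm finished clear, and I saw no bystander moved in the last side view (about 15 s used, verdict not shown).

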